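# Change speed on the welding turntable

## Task

Change the speed of the welding turntable on the bench with light pushes of the fingers: push the red-knobbed clutch lever fully over, away from the robot, to free the gears, then push the black-knobbed selector lever out of its slot, across the neutral channel of the H-shaped gate and fully home into the slot end marked by the blue spot. Last, push the clutch lever fully back towards the robot to clutch in again. The selector must stay in a slot end whenever the clutch is in, and the workpiece on the turntable and the loose things round the unit stay where they are.

Things in the scene. Friction and masses are not known exactly. Their poses are not given: they have to be found in the camera images.
- positioner: Bench welding positioner, bolted down: green gearbox (170 x 150 mm, 88 mm high) on a dark base plate 260 x 470 x 12 mm (95 mm to the front of the origin, 165 mm to the back, 180 mm to the right, 290 mm to the left). Origin on the table top straight under the gate's middle; x points from its front (the robot's side) to its back, y to its left. Motor at the back: x = 79 to 165 mm, up to 117 mm high.
- gate (a point): Middle of the steel gate plate's top (102 mm above the table), axes as the positioner. The plate has an H-shaped cut-out: two slots along x, 17.5 mm left and right of the middle, joined at x = 0 by the neutral channel along y (22 mm wide, rounded corners; the lever bar in it is 13 mm thick). Spots at the slot ends: left slot red in front, yellow at the back; right slot blue and white, either way round.
- turntable (a point): Centre of the round steel turntable's top, 184 mm diameter, 90 mm above the table, 190 mm to the left of the gate's middle. It does not turn. A rusty flange lies on it.
- selector_knob (a point): Centre of the selector lever's black pear-shaped knob (40 mm diameter, 53 mm tall). It lies 180 mm from the lever's pivot, which is in the unit's frame at x = 0, y = 0, z = 20 mm; upright it stands 200 mm above the table, fully in a slot about 187 mm.
- shift (a joint): Selector lever's tilt along the slots, rad: 0 upright (neutral), about +0.32 fully home at the back, -0.32 fully home at the front (knob 57 mm from neutral). Starts at the front end of the left slot (red). Sprung detents draw it to -0.32, 0 and +0.32: past half-way it snaps on by itself. Moving it takes about 3 N at the knob. It can only cross to the other slot within about 0.05 rad of 0.
- select (a joint): Selector lever's tilt across the slots, rad: +0.22 in the left slot (where it starts), -0.22 in the right slot (knob 39 mm to the left or right of the middle). Stays where it is left, takes about 1 N at the knob.
- spot_blue: Blue enamel spot with brass rim, 16 mm diameter, flat on the gate plate (104 mm high), at one end of the right slot: 48 mm to the front or to the back of the gate's middle, 17.5 mm to its right. It marks the wanted slot end.
- spot_white: White enamel spot, the same, at the other end of the right slot.
- clutch (a joint): Clutch lever's angle, rad: 0 clutch in (lever leans to the front, as it starts), 0.70 fully over (leans to the back, clutch out, gears free). A sprung detent holds it at both ends: past half-way it snaps over by itself. Moving it takes about 3 N at the knob.
- clutch_knob (a point): Centre of the clutch lever's red ball knob (34 mm diameter). It lies 135 mm from the lever's pivot, which is in the unit's frame at x = 0, y = -125 mm, z = 45 mm; about 172 mm above the table at both ends, 46 mm to the front or back of the pivot.
- workpiece: Rusty flange with hub (130 mm diameter, 45 mm high) lying loose on the turntable; origin at its underside's centre. Leave it alone.
- tin: Orange grease tin, 67 mm diameter, 60 mm high, origin under its centre. Leave it alone.
- bolt: Rusty bolt standing on its head, 34 mm wide, 87 mm high, origin under its centre. Leave it alone.
- nut: Dark hexagon nut, 41 mm wide, 19 mm high, origin under its centre. Leave it alone.

How it is judged:
On the way, in this order (a step that is already met when the one before it is completed fails the run):
1. the clutch lever is fully over, with the selector still in its first slot (value of joint clutch above 0.6 rad and value of joint shift below -0.25 rad), for 0.2 s.
2. the selector is fully home in the slot end with the blue spot, the clutch still out (value of joint clutch above 0.6 rad and value of joint select below -0.15 rad and ((x of spot_blue in the frame of positioner above 0 m and value of joint shift above 0.27 rad) or (x of spot_blue in the frame of positioner below 0 m and value of joint shift below -0.27 rad))), for 0.2 s.
At the end, for the whole second after the job is handed in: The selector lever stands fully home in the right-hand slot at the end with the blue spot (tilt along the slot at least 0.27 of 0.32 rad towards that end, across at least 0.15 of 0.22 rad to the right), and the clutch lever is back in (within 0.08 rad of its start stop) (value of joint clutch below 0.08 rad and value of joint select below -0.15 rad and ((x of spot_blue in the frame of positioner above 0 m and value of joint shift above 0.27 rad) or (x of spot_blue in the frame of positioner below 0 m and value of joint shift below -0.27 rad))); the robot touches nothing.
It fails at once if the selector is out of its slot ends (within 0.2 rad of neutral) while the clutch is in (under 0.35 rad) (value of joint clutch below 0.35 rad and value of joint shift between -0.2 and 0.2 rad).
It fails at once if the workpiece is lifted or shifted on the turntable by more than 15 mm (distance of workpiece from where it was at the start of the episode above 0.015 m).
It fails at once if a loose thing beside the unit is lifted, carried or knocked more than 20 mm (distance of any of tin, bolt, nut from where it was at the start of the episode above 0.02 m).
It fails at once if the fingers squeeze or push a lever or the unit with more than 40 N (contact force between the fingers and positioner above 40 N).
It also fails if it takes over 64 s, if anything falls off the work surface, if the arm or the gripper's body presses on something with over 40 N, if the wrist force passes 120 N, or if a joint passes its speed limit or range.

## Robot

A 7-joint arm with a two-finger parallel gripper is mounted at the origin on the work surface; the furniture and walls round the work are solid. World frame = base frame: x ahead of the robot, y to its left, z up, the work surface at z = 0. Lengths are in m, angles in rad, forces in N, time in s.
With the tool pointing down it reaches from about 0.425 to 0.875 m from the base axis. Payload 4.7 kg.
Tool frame: the origin (TCP) lies on the centre line of the jaws, within the pads' length; the fingertips stand 22 mm ahead of it and the grasp point (between the pads) lies 3 mm ahead of it (ctrl.tcp_to_tips is the z of the fingertips in the tool frame, in m); z points along the fingers, y is the direction in which the jaws open and shut (so a half turn about z gives the same grasp; the last joint's range is limited). The gripper opens to 87 mm and grips with 3 to 60 N. Pads are 19 mm wide; open, the fingers measure 117 mm over their backs; the gripper's body (75 mm by 190 mm) begins 51 mm behind the grasp point.
Start: joints at [1.204, 0.321, -0.07, 1.45, 0.023, 1.371, -0.057], TCP at [0.242, -0.603, 0.245] pointing down, gripper open.
Joint ranges: [-2.86, 2.86], [-0.3, 2.09], [-1.38, 1.24], [0.06, 2.45], [-1.56, 4.7], [0.09, 2.05], [-2.69, 2.69]. Speed limits (rad/s): [2.57, 2.57, 3.14, 3.14, 3.14, 3.14, 3.14].

## Interface

Orientations are given as a rotation vector (axis times angle).
In Python, from bench import ctrl, cams gives the robot as it stands.
- The arm moves only by the tool move_arm, never from a script. Its argument "deltas" is a list of rows, each an object with "linear": the shift along the tool's x, y, z as a fraction of full scale, a list of three; "turn": the turn, a rotation vector about the tool's x, y, z as a fraction of full scale, a list of three; "claw": the closure, from 0 (fully open) to 1 (shut). In form: [{"linear": [tx, ty, tz], "turn": [wx, wy, wz], "claw": claw}, ...]. A call has 1 to 20 rows; each row shifts and turns the commanded pose from where the row before left it, along the tool's axes as they then stand; what a row does not reach is not made up. Full scale, the value 1, is 0.03 m for a shift and 4 degrees for a turn. A row lasts 1/12 s, in which the tool goes at most 41.7 mm and 7.16 degrees, less where a joint would pass 70% of its speed; a pose out of reach is approached as far as the arm can. A call with a number of a shift or a turn outside -1 to 1 is refused whole. A call with a gripper value outside its range is refused whole. The fingers move at their own pace and stop on an object; "grip_force" is the grip in N (left out, the last holds). Time passes only in rows, so rows that do not move let the fingers close. It gives the time, the measured TCP pose, the force and the opening at its end, in the units of the state.
- ctrl.get_state(): the state, without advancing time (a new reading comes with each control period).
- cams.get_image(name): name is "scene" or "top" or "wrist"; returns a dict with "image" (420x560x3 uint8, red, green, blue), "K" (3x3 intrinsics, pixels), "world_from_camera" (4x4, takes a point from camera to world coordinates); the wrist camera has in their place "tool_from_camera" (4x4, takes a point from camera to tool coordinates, whose origin is the TCP and whose axes are the flange's). Camera axes: x right, y down, z forward; pixel columns grow to the right and rows downward; lengths in m; the calibration is good to about 2 mm. A picture is of the moment at which its call begins: read the wrist's pose just before it. There is no depth.
- ctrl.close_job(): hands the job in, once; it reports no verdict.
The state is a dict: "time": time; "joint_positions": joint angles; "qd": joint speeds; "joint_torque": joint torques, N m; "position": TCP position; "tool_rot": TCP orientation; "ft_force": force on the tool from outside, world axes, zero at the start; "torque": the same for the moment, N m; "grip_width": opening from 0.0 (shut) to 1.0 (fully open).
Only numpy, scipy, OpenCV 4.12 (cv2) and the standard library are available. Lean on these libraries where they do the work, as an engineer would, in place of code of your own. Each camera call takes 0.05 s, during which the arm holds its last target. There are 200 camera calls.

## Working session

There is one attempt and no reset: what is moved stays moved. The work goes in short steps, Python scripts to look and compute and a tool call to move; the robot and the scene stay as the last step left them, time stands still between calls to the robot, and variables do not carry over. Pictures are saved under pics/ and viewed, about 8 in all and at most 12, crops included, and the job is handed in when it is done.

Besides the shell and the picture viewer there is one more tool, called after "Call:" as name(argument=value, ...) on one line, values as JSON. move_arm: Moves the arm, as the interface text tells. Shift numbers are shares of 0.03 m and turn numbers shares of 4 degrees, none past 1 either way. Its arguments: {"type":"object","properties":{"deltas":{"type":"array"},"grip_force":{"type":"number"}},"required":["deltas"]}

```bash
mkdir -p pics && python3 - <<'E'
from bench import ctrl,cams
import cv2,numpy as np
s=ctrl.get_state();print(s['time'],s['position'],s['tool_rot'],s['grip_width'],ctrl.tcp_to_tips)
for n in("scene","top"):
    d=cams.get_image(n);cv2.imwrite(f"pics/{n}0.png",cv2.resize(d["image"][:,:,::-1],(800,600),interpolation=cv2.INTER_CUBIC))
    np.savez(f"{n}.npz",K=d["K"],T=d["world_from_camera"]);print(d["K"].tolist(),d["world_from_camera"].round(4).tolist())
E
```

```text
0.0 [ 0.24134538 -0.60299759  0.24348177] [-3.08305917e+00 -5.94283858e-01  7.21486452e-04] 1.0034473122718173 0.022
[[512.490696978081, 0.0, 276.291396708672], [0.0, 512.490696978081, 218.66512045163967], [0.0, 0.0, 1.0]] [[-0.6711, -0.4516, 0.588, -0.0532], [-0.7411, 0.4308, -0.515, 0.5218], [-0.0207, -0.7813, -0.6238, 0.7365], [0.0, 0.0, 0.0, 1.0]]
[[450.40058913559164, 0.0, 277.56239546975854], [0.0, 450.40058913559164, 209.2985477527534], [0.0, 0.0, 1.0]] [[0.0216, -0.9956, 0.0915, 0.4234], [-0.9991, -0.0247, -0.0334, 0.0755], [0.0355, -0.0907, -0.9952, 1.0234], [0.0, 0.0, 0.0, 1.0]]
```

View pics/scene0.png

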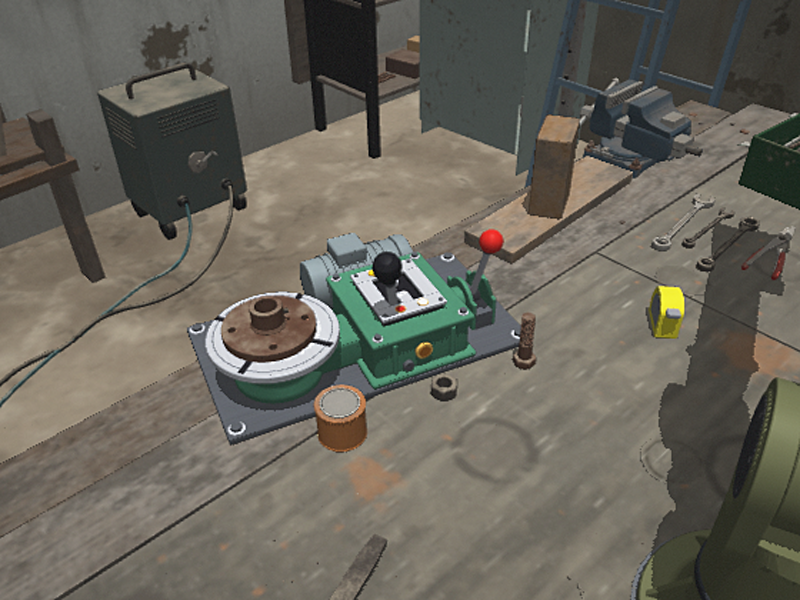

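View pics/top0.png

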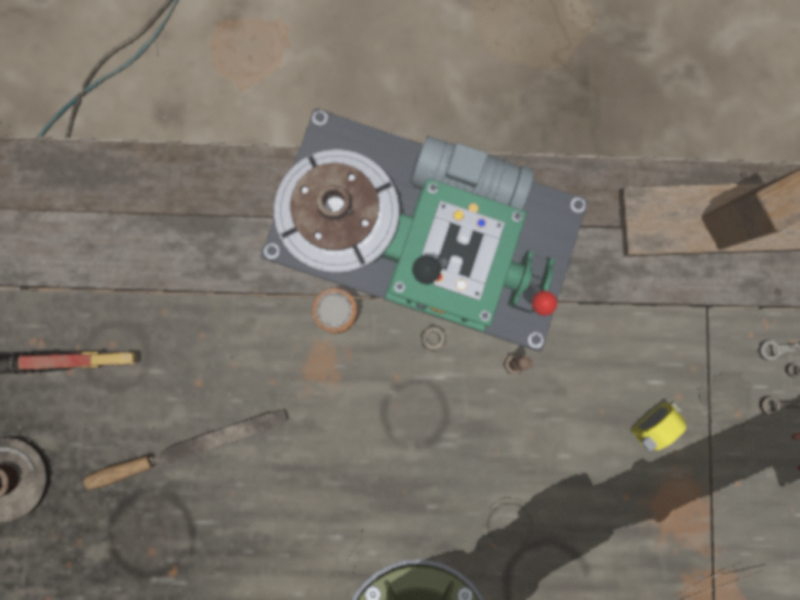

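The scene view shows the unit with the clutch leaning to the front and the selector at the red end. In the top view the blue spot is at (481,223), the back end of the right slot, and white is at (461,285) in front. The clutch knob is at (544,303), the selector knob at (427,269) and the turntable at (337,210).

```bash
cat > h.py <<'E'
import numpy as np
from scipy.optimize import least_squares
from scipy.spatial.transform import Rotation as R
C={n:np.load(n+".npz") for n in("top","scene")}
def back(n,px,z):
    K,T=C[n]["K"],C[n]["T"];d=T[:3,:3]@np.linalg.solve(K,[px[0]*.7,px[1]*.7,1]);o=T[:3,3]
    return o+d*(z-o[2])/d[2]
def W(pose,p):
    c,s=np.cos(pose[2]),np.sin(pose[2]);return np.array([pose[0]+c*p[0]-s*p[1],pose[1]+s*p[0]+c*p[1],p[2]])
E
python3 - <<'E'
from h import *
O=[("top",(481,223),(.048,-.0175,.104)),("top",(461,285),(-.048,-.0175,.104)),("top",(459,215),(.048,.0175,.104)),
("top",(337,210),(0,.19,.09)),("top",(544,303),(-.046,-.125,.172)),("top",(427,269),(-.056,.038,.187)),
("scene",(491,241),(-.046,-.125,.172)),("scene",(387,266),(-.056,.038,.187)),("scene",(423,301),(-.048,-.0175,.104))]
f=lambda q:np.concatenate([(back(n,px,p[2])-W(q,p))[:2] for n,px,p in O])
r=least_squares(f,[.6,0,-.3],loss="soft_l1",f_scale=.003);q=r.x;print(q,np.degrees(q[2]));print((f(q).reshape(-1,2)*1e3).round(1))
np.save("q.npy",q)
for k,p in dict(cl0=(-.046,-.125,.172),cl1=(.046,-.125,.172),sel0=(-.057,.039,.187),n=(0,0,.2),end=(.057,-.039,.187)).items():print(k,W(q,p).round(4))
for n,px,z in(("tin",(335,303),.06),("bolt",(527,318),.087),("nut",(433,337),.019)):
    print(n,back("scene" if n=="bolt" else "top",px,z))
E
```

```text
[ 0.58310106 -0.04505285 -0.3041983 ] -17.429278487851413
[[-1.5 -0.1]
 [-1.6 -0.7]
 [-1.  -1.1]
 [-1.6 -1.7]
 [-0.6 -0.3]
 [-0.2  0.2]
 [ 2.8  0.9]
 [ 2.7  2.2]
 [ 2.5  0.8]]
cl0 [ 0.5018 -0.1505  0.172 ]
cl1 [ 0.5895 -0.1781  0.172 ]
sel0 [0.5404 0.0092 0.187 ]
n [ 0.5831 -0.0451  0.2   ]
end [ 0.6258 -0.0993  0.187 ]
tin [0.50361022 0.13521487 0.06      ]
bolt [ 0.42173313 -0.14014222  0.087     ]
nut [ 0.45746871 -0.01657491  0.019     ]
```

Call:
move_arm(deltas=[{"linear": [0,0,0],"turn": [0,0,-0.977],"claw": 1},{"linear": [0,0,0],"turn": [0,0,-0.977],"claw": 1},{"linear": [0,0,0],"turn": [0,0,-0.977],"claw": 1},{"linear": [0,0,0],"turn": [0,0,-0.977],"claw": 1},{"linear": [0,0,0],"turn": [0,0,-0.977],"claw": 1},{"linear": [0,0,0],"turn": [0,0,-0.977],"claw": 1},{"linear": [0,0,0],"turn": [0,0,-0.977],"claw": 1},{"linear": [0,0,0],"turn": [0,0,-0.977],"claw": 1},{"linear": [0,0,0],"turn": [0,0,-0.977],"claw": 1},{"linear": [0,0,0],"turn": [0,0,-0.977],"claw": 1},{"linear": [0,0,0],"turn": [0,0,-0.977],"claw": 1},{"linear": [0,0,0],"turn": [0,0,-0.977],"claw": 1},{"linear": [0,0,0],"turn": [0,0,-0.977],"claw": 1},{"linear": [0,0,0],"turn": [0,0,0],"claw": 1}], grip_force=10)

```text
time: 1.27
position: [0.2414, -0.6032, 0.2439]
tool_rot: [-2.529, -1.862, -0.0]
ft_force: [0.4, 0.2, 0.1]
grip_width: 0.04
```

Call:
move_arm(deltas=[{"linear": [1,0.1,0],"turn": [0,0,0],"claw": 1},{"linear": [1,0.1,0],"turn": [0,0,0],"claw": 1},{"linear": [1,0.1,0],"turn": [0,0,0],"claw": 1},{"linear": [1,0.1,0],"turn": [0,0,0],"claw": 1},{"linear": [1,0.1,0],"turn": [0,0,0],"claw": 1},{"linear": [1,0.1,0],"turn": [0,0,0],"claw": 1},{"linear": [1,0.1,0],"turn": [0,0,0],"claw": 1},{"linear": [1,0.1,0],"turn": [0,0,0],"claw": 1},{"linear": [1,0.1,0],"turn": [0,0,0],"claw": 1},{"linear": [1,0.1,0],"turn": [0,0,0],"claw": 1},{"linear": [1,0.1,0],"turn": [0,0,0],"claw": 1},{"linear": [1,0.1,0],"turn": [0,0,0],"claw": 1},{"linear": [1,0.1,0],"turn": [0,0,0],"claw": 1},{"linear": [1,0.1,0],"turn": [0,0,0],"claw": 1},{"linear": [1,0.1,0],"turn": [0,0,0],"claw": 1},{"linear": [0,0,0],"turn": [0,0,0],"claw": 1},{"linear": [0,0,0],"turn": [0,0,0],"claw": 1}])

```text
time: 2.68
position: [0.4195, -0.1857, 0.2446]
tool_rot: [2.529, 1.863, -0.001]
ft_force: [0.0, -1.3, -0.7]
grip_width: 0.008
```

```bash
cat > st.py <<'E'
from h import *
from bench import ctrl
s=ctrl.get_state();q=np.load("q.npy");c,sn=np.cos(q[2]),np.sin(q[2])
d=np.array(s["position"])-[q[0],q[1],0];M=R.from_rotvec(s["tool_rot"]).as_matrix()
print("t",round(s["time"],2),"unit xyz mm",np.round(1e3*np.array([c*d[0]+sn*d[1],-sn*d[0]+c*d[1],d[2]]),1),"tool y angle vs unit x",np.degrees(np.arctan2(M[1,1],M[0,1])-q[2]).round(2),"z",M[:,2].round(3),"F",np.round(s["ft_force"],1),s["grip_width"])
E
python3 st.py
```

```text
t 2.68 unit xyz mm [-114.  -183.2  244.6] tool y angle vs unit x 0.2 z [-0.    -0.001 -1.   ] F [ 0.  -1.3 -0.7] 0.008170739086013377
```

Call:
move_arm(deltas=[{"linear": [0.65,0.12,0.5],"turn": [0,0,0],"claw": 1},{"linear": [0.65,0.12,0.5],"turn": [0,0,0],"claw": 1},{"linear": [0.63,0.12,0.5],"turn": [0,0,0],"claw": 1},{"linear": [0,0.1,0.5],"turn": [0,0,0],"claw": 1},{"linear": [0,0,0.25],"turn": [0,0,0],"claw": 1},{"linear": [0,0,0],"turn": [0,0,0],"claw": 1},{"linear": [0,0,0],"turn": [0,0,0],"claw": 1}])

```text
time: 3.27
position: [0.4487, -0.1376, 0.1769]
tool_rot: [-2.533, -1.857, 0.001]
ft_force: [0.1, 0.6, 0.6]
grip_width: 0.003
```

```bash
python3 st.py
```

```text
t 3.27 unit xyz mm [-100.5 -128.6  176.9] tool y angle vs unit x -0.1 z [-0.001  0.    -1.   ] F [0.1 0.6 0.6] 0.003324320097515883
```

Call:
move_arm(deltas=[{"linear": [0.12,0.25,0],"turn": [0,0,0],"claw": 1},{"linear": [0,0.25,0],"turn": [0,0,0],"claw": 1},{"linear": [0,0.2,0],"turn": [0,0,0],"claw": 1},{"linear": [0,0.2,0],"turn": [0,0,0],"claw": 1},{"linear": [0,0.2,0],"turn": [0,0,0],"claw": 1},{"linear": [0,0.2,0],"turn": [0,0,0],"claw": 1},{"linear": [0,0.2,0],"turn": [0,0,0],"claw": 1},{"linear": [0,0.2,0],"turn": [0,0,0],"claw": 1},{"linear": [0,0.2,0],"turn": [0,0,0],"claw": 1},{"linear": [0,0.2,0],"turn": [0,0,0],"claw": 1},{"linear": [0,0.2,0],"turn": [0,0,0],"claw": 1}])

```text
time: 4.18
position: [0.5171, -0.1537, 0.177]
tool_rot: [2.531, 1.86, 0.0]
ft_force: [-0.9, 0.9, 1.1]
grip_width: 0.009
```

Call:
move_arm(deltas=[{"linear": [0,0.2,0],"turn": [0,0,0],"claw": 1},{"linear": [0,0.2,0],"turn": [0,0,0],"claw": 1},{"linear": [0,0.2,0],"turn": [0,0,0],"claw": 1},{"linear": [0,0.2,0],"turn": [0,0,0],"claw": 1},{"linear": [0,0.2,0],"turn": [0,0,0],"claw": 1},{"linear": [0,0.2,0],"turn": [0,0,0],"claw": 1},{"linear": [0,0,0],"turn": [0,0,0],"claw": 1},{"linear": [0,0,0],"turn": [0,0,0],"claw": 1}])

```text
time: 4.85
position: [0.5508, -0.1642, 0.1769]
tool_rot: [-2.531, -1.86, -0.0]
ft_force: [0.2, 0.5, -0.9]
grip_width: 0.006
```

```bash
python3 st.py && cat > pic.py <<'E'
import sys,cv2
from bench import cams
n,o,x0,y0,x1,y1=sys.argv[1],sys.argv[2],*map(int,sys.argv[3:])
im=cams.get_image(n)["image"][y0:y1,x0:x1,::-1];k=min(800/(x1-x0),600/(y1-y0))
cv2.imwrite(f"pics/{o}.png",cv2.resize(im,None,fx=k,fy=k,interpolation=cv2.INTER_CUBIC))
E
python3 pic.py scene s1 180 100 460 310
```

```text
t 4.85 unit xyz mm [   4.9 -123.3  176.9] tool y angle vs unit x 0.06 z [-0.  0. -1.] F [ 0.2  0.5 -0.9] 0.005547114117630075
```

View pics/s1.png

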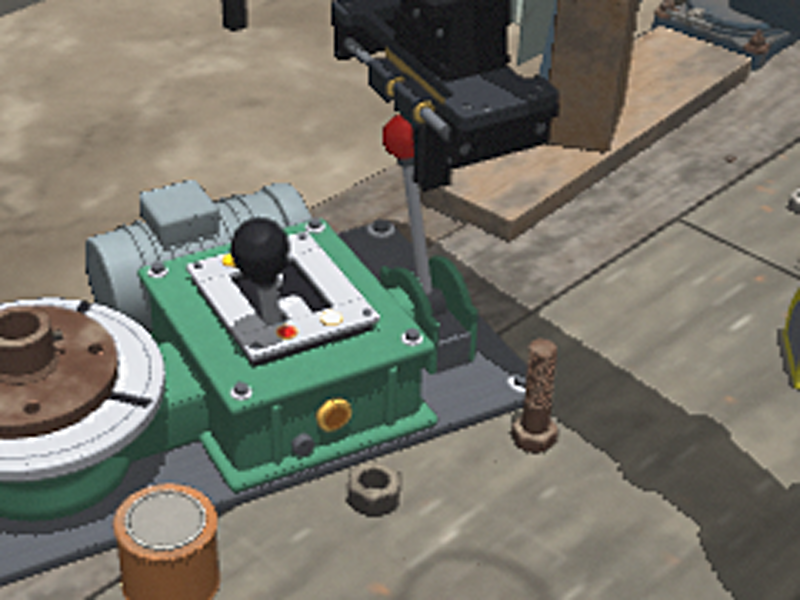

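The picture shows the clutch lever leaning to the back, with its knob at crop pixel (398,137), and nothing else moved. I'll check that number, then go round to the front of the selector.

```bash
cat > kn.py <<'E'
from h import *
import sys
n,u,v,z=sys.argv[1],*map(float,sys.argv[2:]);q=np.load("q.npy")
p=back(n,(u/.7,v/.7),z)-[q[0],q[1],0];c,s=np.cos(q[2]),np.sin(q[2]);print("unit mm",(1e3*np.array([c*p[0]+s*p[1],-s*p[0]+c*p[1]])).round(1))
E
python3 kn.py scene 319.3 148 .172
```

```text
unit mm [  48.8 -118. ]
```

Call:
move_arm(deltas=[{"linear": [0,-0.7,0],"turn": [0,0,0],"claw": 1},{"linear": [0,-0.8,-0.5],"turn": [0,0,0],"claw": 1},{"linear": [0,-0.8,-1],"turn": [0,0,0],"claw": 1},{"linear": [0,-0.8,-1],"turn": [0,0,0],"claw": 1},{"linear": [0.9,-0.7,0],"turn": [0,0,0],"claw": 1},{"linear": [0.9,0,0],"turn": [0,0,0],"claw": 1},{"linear": [0.9,0,0],"turn": [0,0,0],"claw": 1},{"linear": [0.9,0,0],"turn": [0,0,0],"claw": 1},{"linear": [0.9,0,0],"turn": [0,0,0],"claw": 1},{"linear": [0.9,0,0],"turn": [0,0,0],"claw": 1},{"linear": [0,0,0.6],"turn": [0,0,0],"claw": 1},{"linear": [0,0,0.6],"turn": [0,0,0],"claw": 1},{"linear": [0,0,0.6],"turn": [0,0,0],"claw": 1},{"linear": [0,0,0.15],"turn": [0,0,0],"claw": 1},{"linear": [0,0,0],"turn": [0,0,0],"claw": 1},{"linear": [0,0,0],"turn": [0,0,0],"claw": 1}])

```text
time: 6.23
position: [0.4904, 0.0244, 0.1941]
tool_rot: [2.531, 1.86, 0.0]
ft_force: [-0.3, -0.4, 0.7]
grip_width: 0.007
```

```bash
python3 st.py
```

```text
t 6.23 unit xyz mm [-109.3   38.5  194.1] tool y angle vs unit x 0.04 z [ 0. -0. -1.] F [-0.3 -0.4  0.7] 0.007202599779536219
```

Call:
move_arm(deltas=[{"linear": [0,0.25,0],"turn": [0,0,0],"claw": 1},{"linear": [0,0.25,0],"turn": [0,0,0],"claw": 1},{"linear": [0,0.15,0],"turn": [0,0,0],"claw": 1},{"linear": [0,0.15,0],"turn": [0,0,0],"claw": 1},{"linear": [0,0.15,0],"turn": [0,0,0],"claw": 1},{"linear": [0,0.15,0],"turn": [0,0,0],"claw": 1},{"linear": [0,0.15,0],"turn": [0,0,0],"claw": 1},{"linear": [0,0.15,0],"turn": [0,0,0],"claw": 1},{"linear": [0,0.15,0],"turn": [0,0,0],"claw": 1},{"linear": [0,0.15,0],"turn": [0,0,0],"claw": 1},{"linear": [0,0.15,0],"turn": [0,0,0],"claw": 1},{"linear": [0,0.15,0],"turn": [0,0,0],"claw": 1},{"linear": [0,0.15,0],"turn": [0,0,0],"claw": 1},{"linear": [0,0.15,0],"turn": [0,0,0],"claw": 1},{"linear": [0,0,0],"turn": [0,0,0],"claw": 1},{"linear": [0,0,0],"turn": [0,0,0],"claw": 1}])

```text
time: 7.57
position: [0.5563, 0.0037, 0.1934]
tool_rot: [-2.531, -1.86, 0.0]
ft_force: [-0.3, -0.6, -0.1]
grip_width: 0.007
```

```bash
python3 st.py; python3 pic.py scene s2 180 100 460 310
```

```text
t 7.57 unit xyz mm [-40.2  38.5 193.4] tool y angle vs unit x 0.04 z [-0.  0. -1.] F [-0.3 -0.6 -0.1] 0.007005654931504774
```

View pics/s2.png

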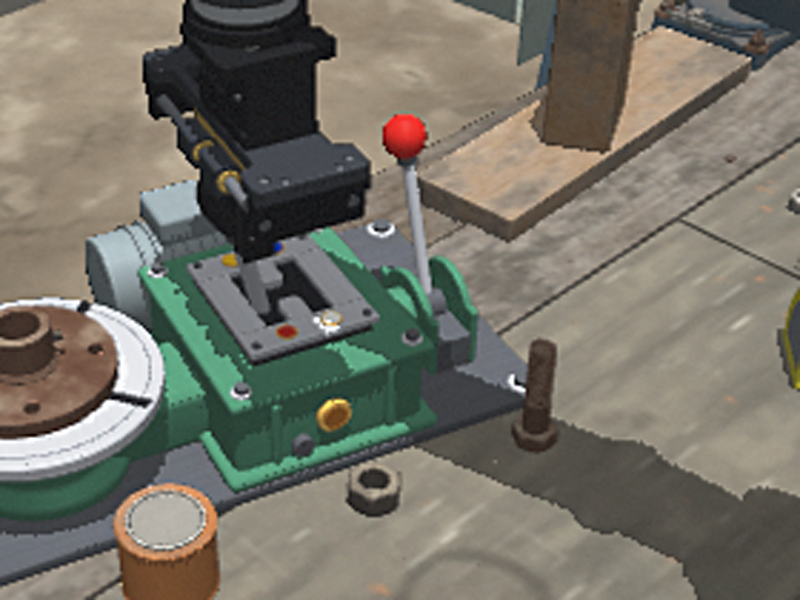

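The clutch knob is still over at (404,136). The fingers hide the selector knob, and its bar now rises from about the neutral channel. I'll move the fingers round to the knob's left side.

Call:
move_arm(deltas=[{"linear": [0,-0.6,0],"turn": [0,0,0],"claw": 1},{"linear": [0.3,-0.4,0],"turn": [0,0,0],"claw": 1},{"linear": [0.6,0,0],"turn": [0,0,0],"claw": 1},{"linear": [0.7,0,0],"turn": [0,0,0],"claw": 1},{"linear": [0,0.6,0],"turn": [0,0,0],"claw": 1},{"linear": [0,0.8,0],"turn": [0,0,0],"claw": 1},{"linear": [0,0.9,0],"turn": [0,0,0],"claw": 1},{"linear": [0,0,0],"turn": [0,0,0],"claw": 1},{"linear": [0,0,0],"turn": [0,0,0],"claw": 1}])

```text
time: 8.37
position: [0.6078, 0.0385, 0.193]
tool_rot: [-2.531, -1.859, 0.0]
ft_force: [-0.6, 0.9, -0.3]
grip_width: 0.003
```

```bash
python3 st.py; python3 pic.py scene s3 180 100 460 310
```

```text
t 8.37 unit xyz mm [ -1.4  87.1 193. ] tool y angle vs unit x 0.03 z [-0.001  0.001 -1.   ] F [-0.6  0.9 -0.3] 0.0033388321462897073
```

View pics/s3.png

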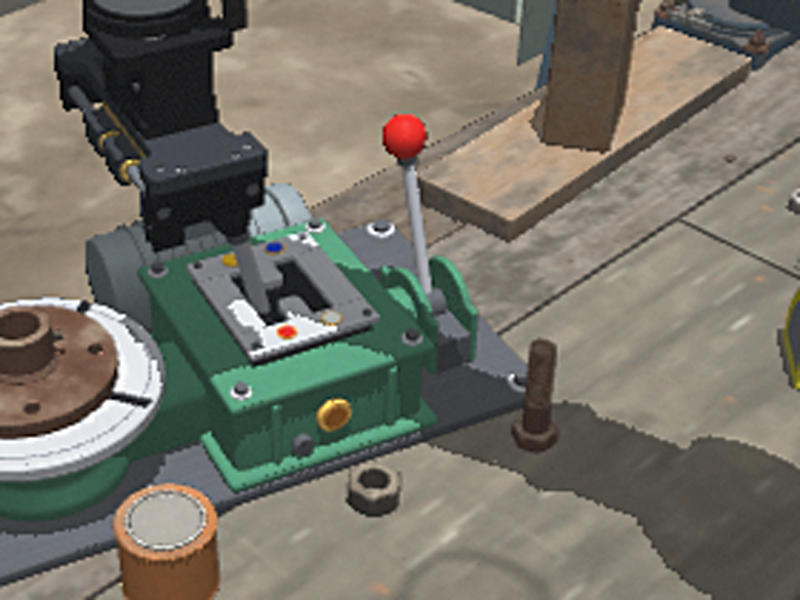

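The selector bar stands in the left part of the neutral channel, pointing to (240,238). Next I push it across to the right.

Call:
move_arm(deltas=[{"linear": [-0.25,0,0],"turn": [0,0,0],"claw": 1},{"linear": [-0.2,0,0],"turn": [0,0,0],"claw": 1},{"linear": [-0.2,0,0],"turn": [0,0,0],"claw": 1},{"linear": [-0.2,0,0],"turn": [0,0,0],"claw": 1},{"linear": [-0.2,0,0],"turn": [0,0,0],"claw": 1},{"linear": [-0.2,0,0],"turn": [0,0,0],"claw": 1},{"linear": [-0.2,0,0],"turn": [0,0,0],"claw": 1},{"linear": [-0.2,0,0],"turn": [0,0,0],"claw": 1},{"linear": [-0.2,0,0],"turn": [0,0,0],"claw": 1},{"linear": [-0.2,0,0],"turn": [0,0,0],"claw": 1}])

```text
time: 9.25
position: [0.589, -0.0215, 0.1935]
tool_rot: [2.532, 1.86, -0.0]
ft_force: [0.7, 1.3, 0.7]
grip_width: 0.009
```

Call:
move_arm(deltas=[{"linear": [-0.15,0,0],"turn": [0,0,0],"claw": 1},{"linear": [-0.15,0,0],"turn": [0,0,0],"claw": 1},{"linear": [-0.15,0,0],"turn": [0,0,0],"claw": 1},{"linear": [-0.15,0,0],"turn": [0,0,0],"claw": 1},{"linear": [-0.15,0,0],"turn": [0,0,0],"claw": 1},{"linear": [-0.15,0,0],"turn": [0,0,0],"claw": 1},{"linear": [0,0,0],"turn": [0,0,0],"claw": 1},{"linear": [0,0,0],"turn": [0,0,0],"claw": 1}])

```text
time: 9.92
position: [0.581, -0.047, 0.1934]
tool_rot: [2.532, 1.859, -0.001]
ft_force: [-0.3, 0.3, 0.5]
grip_width: 0.005
```

```bash
python3 st.py
```

```text
t 9.92 unit xyz mm [ -1.4  -2.5 193.4] tool y angle vs unit x 0.01 z [-0. -0. -1.] F [-0.3  0.3  0.5] 0.004832762714912681
```

Call:
move_arm(deltas=[{"linear": [-0.1,0,0],"turn": [0,0,0],"claw": 1},{"linear": [-0.1,0,0],"turn": [0,0,0],"claw": 1},{"linear": [0,0,0],"turn": [0,0,0],"claw": 1}])

```text
time: 10.17
position: [0.5793, -0.0524, 0.1935]
tool_rot: [-2.532, -1.86, 0.0]
ft_force: [-0.8, 0.7, -1.1]
grip_width: 0.01
```

```bash
python3 st.py; python3 pic.py scene s4 180 100 460 310
```

```text
t 10.17 unit xyz mm [ -1.4  -8.2 193.5] tool y angle vs unit x 0.04 z [-0.  0. -1.] F [-0.8  0.7 -1.1] 0.010190156412170559
```

View pics/s4.png

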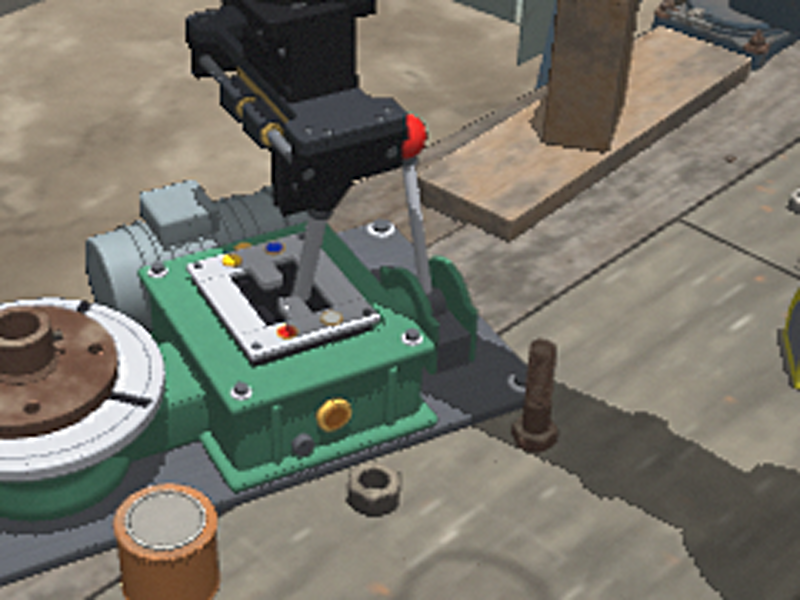

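The selector bar now leans right in the right part of the neutral channel, and the clutch is still over. I go round to the front and push to the back.

Call:
move_arm(deltas=[{"linear": [0.5,0,0],"turn": [0,0,0],"claw": 1},{"linear": [0,-0.7,0],"turn": [0,0,0],"claw": 1},{"linear": [0,-0.8,0],"turn": [0,0,0],"claw": 1},{"linear": [0,-0.7,0],"turn": [0,0,0],"claw": 1},{"linear": [-0.5,0,0],"turn": [0,0,0],"claw": 1},{"linear": [-0.5,0,0],"turn": [0,0,0],"claw": 1},{"linear": [-0.52,0,0],"turn": [0,0,0],"claw": 1},{"linear": [0,0,0],"turn": [0,0,0],"claw": 1},{"linear": [0,0,0],"turn": [0,0,0],"claw": 1}])

```text
time: 10.97
position: [0.5072, -0.0623, 0.1936]
tool_rot: [2.533, 1.858, -0.0]
ft_force: [0.2, -0.2, 0.4]
grip_width: 0.005
```

```bash
python3 st.py
```

```text
t 10.97 unit xyz mm [-67.2 -39.2 193.6] tool y angle vs unit x -0.06 z [ 0. -0. -1.] F [ 0.2 -0.2  0.4] 0.004570640030708274
```

Call:
move_arm(deltas=[{"linear": [0,0.25,0],"turn": [0,0,0],"claw": 1},{"linear": [0,0.25,0],"turn": [0,0,0],"claw": 1},{"linear": [0,0.25,0],"turn": [0,0,0],"claw": 1},{"linear": [0,0.15,0],"turn": [0,0,0],"claw": 1},{"linear": [0,0.15,0],"turn": [0,0,0],"claw": 1},{"linear": [0,0.15,0],"turn": [0,0,0],"claw": 1},{"linear": [0,0.15,0],"turn": [0,0,0],"claw": 1},{"linear": [0,0.15,0],"turn": [0,0,0],"claw": 1},{"linear": [0,0.15,0],"turn": [0,0,0],"claw": 1},{"linear": [0,0.15,0],"turn": [0,0,0],"claw": 1},{"linear": [0,0.15,0],"turn": [0,0,0],"claw": 1},{"linear": [0,0.15,0],"turn": [0,0,0],"claw": 1},{"linear": [0,0.15,0],"turn": [0,0,0],"claw": 1},{"linear": [0,0.15,0],"turn": [0,0,0],"claw": 1},{"linear": [0,0.15,0],"turn": [0,0,0],"claw": 1},{"linear": [0,0.15,0],"turn": [0,0,0],"claw": 1},{"linear": [0,0.15,0],"turn": [0,0,0],"claw": 1},{"linear": [0,0,0],"turn": [0,0,0],"claw": 1},{"linear": [0,0,0],"turn": [0,0,0],"claw": 1}])

```text
time: 12.55
position: [0.589, -0.0873, 0.1934]
tool_rot: [-2.531, -1.86, 0.0]
ft_force: [-0.2, 1.3, -0.9]
grip_width: 0.004
```

```bash
python3 st.py
```

```text
t 12.55 unit xyz mm [ 18.3 -38.5 193.4] tool y angle vs unit x 0.05 z [-0.  0. -1.] F [-0.2  1.3 -0.9] 0.003984704287032198
```

Call:
move_arm(deltas=[{"linear": [0,-0.9,0],"turn": [0,0,0],"claw": 1},{"linear": [0,0,-0.8],"turn": [0,0,0],"claw": 1},{"linear": [0,0,-1],"turn": [0,0,0],"claw": 1},{"linear": [0,0,-0.8],"turn": [0,0,0],"claw": 1},{"linear": [-0.95,0.8,0],"turn": [0,0,0],"claw": 1},{"linear": [-0.95,0.8,0],"turn": [0,0,0],"claw": 1},{"linear": [-0.95,0.8,0],"turn": [0,0,0],"claw": 1},{"linear": [0,0.8,0],"turn": [0,0,0],"claw": 1},{"linear": [0,0.4,0],"turn": [0,0,0],"claw": 1},{"linear": [0,0,0],"turn": [0,0,0],"claw": 1},{"linear": [0,0,0],"turn": [0,0,0],"claw": 1}])

```text
time: 13.47
position: [0.6405, -0.1924, 0.271]
tool_rot: [-2.53, -1.86, 0.0]
ft_force: [0.3, -0.2, -0.1]
grip_width: 0.005
```

```bash
python3 st.py; python3 pic.py scene s5 180 100 460 310
```

```text
t 13.47 unit xyz mm [  98.9 -123.4  271. ] tool y angle vs unit x 0.09 z [-0.001  0.001 -1.   ] F [ 0.3 -0.2 -0.1] 0.0053767471383326096
```

View pics/s5.png

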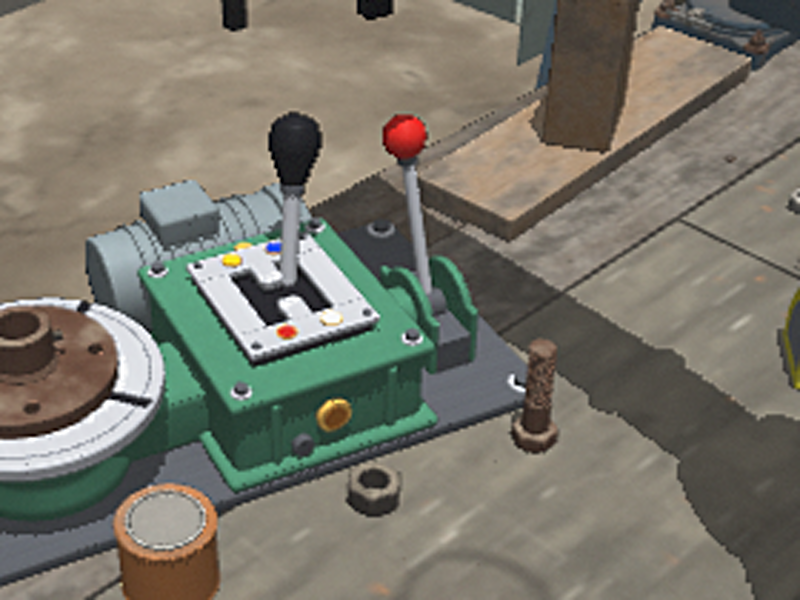

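The selector stands in the right slot, leaning back towards blue, with its knob centre near (296,142). The clutch is still over.

```bash
python3 kn.py scene 283.6 149.7 .187; python3 kn.py scene 321.7 147.6 .172
```

```text
unit mm [ 54.  -36.6]
unit mm [  48.  -123.4]
```

```bash
python3 pic.py top t1 250 110 430 245
```

```text
(no output)
```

View pics/t1.png

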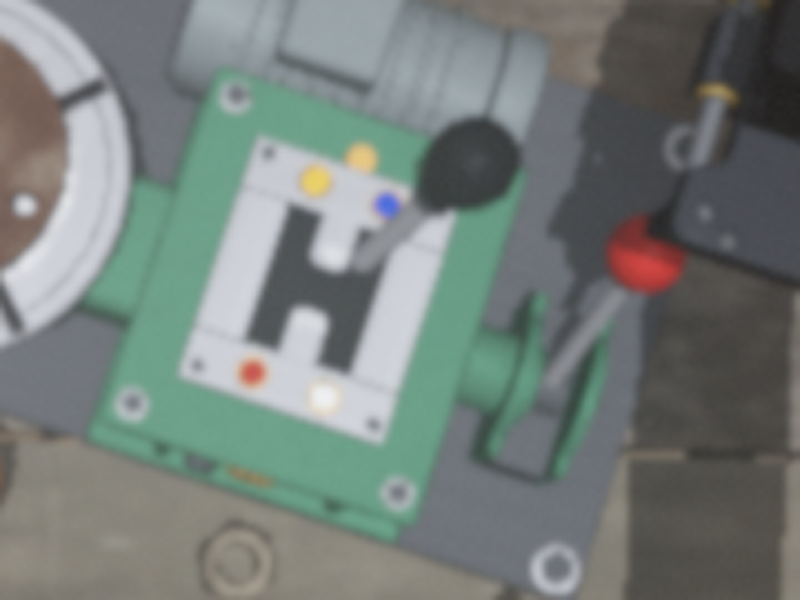

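The top view shows the selector knob at crop (470,163), beyond blue in the right slot, and the clutch knob at (645,254), leaning back. I lower behind the clutch.

```bash
python3 kn.py top 355.8 146.7 .187; python3 kn.py top 395.1 167.2 .172
```

```text
unit mm [ 54.6 -39.2]
unit mm [  45.7 -125.7]
```

Call:
move_arm(deltas=[{"linear": [-0.05,0.1,0.7],"turn": [0,0,0],"claw": 1},{"linear": [0,0,0.8],"turn": [0,0,0],"claw": 1},{"linear": [0,0,0.8],"turn": [0,0,0],"claw": 1},{"linear": [0,0,0.8],"turn": [0,0,0],"claw": 1},{"linear": [0,0,0],"turn": [0,0,0],"claw": 1},{"linear": [0,0,0],"turn": [0,0,0],"claw": 1}])

```text
time: 14.07
position: [0.6418, -0.1949, 0.1782]
tool_rot: [-2.53, -1.86, 0.003]
ft_force: [0.3, 0.1, 0.9]
grip_width: 0.005
```

```bash
python3 st.py
```

```text
t 14.07 unit xyz mm [ 100.9 -125.4  178.2] tool y angle vs unit x 0.09 z [-0.002 -0.    -1.   ] F [0.3 0.1 0.9] 0.00515290993589573
```

Both readings put the selector home. Now I push the clutch back in, from x = 101 to about -9.

Call:
move_arm(deltas=[{"linear": [0,-0.25,0],"turn": [0,0,0],"claw": 1},{"linear": [0,-0.25,0],"turn": [0,0,0],"claw": 1},{"linear": [0,-0.2,0],"turn": [0,0,0],"claw": 1},{"linear": [0,-0.2,0],"turn": [0,0,0],"claw": 1},{"linear": [0,-0.2,0],"turn": [0,0,0],"claw": 1},{"linear": [0,-0.2,0],"turn": [0,0,0],"claw": 1},{"linear": [0,-0.2,0],"turn": [0,0,0],"claw": 1},{"linear": [0,-0.2,0],"turn": [0,0,0],"claw": 1},{"linear": [0,-0.2,0],"turn": [0,0,0],"claw": 1},{"linear": [0,-0.2,0],"turn": [0,0,0],"claw": 1},{"linear": [0,-0.2,0],"turn": [0,0,0],"claw": 1},{"linear": [0,-0.2,0],"turn": [0,0,0],"claw": 1},{"linear": [0,-0.2,0],"turn": [0,0,0],"claw": 1},{"linear": [0,-0.2,0],"turn": [0,0,0],"claw": 1},{"linear": [0,-0.2,0],"turn": [0,0,0],"claw": 1},{"linear": [0,-0.2,0],"turn": [0,0,0],"claw": 1},{"linear": [0,-0.2,0],"turn": [0,0,0],"claw": 1},{"linear": [0,-0.1,0],"turn": [0,0,0],"claw": 1},{"linear": [0,0,0],"turn": [0,0,0],"claw": 1},{"linear": [0,0,0],"turn": [0,0,0],"claw": 1}])

```text
time: 15.73
position: [0.54, -0.1632, 0.1787]
tool_rot: [2.531, 1.86, -0.0]
ft_force: [1.3, 0.5, 0.3]
grip_width: 0.006
```

Call:
move_arm(deltas=[{"linear": [0,0.7,0],"turn": [0,0,0],"claw": 1},{"linear": [0,0,-1],"turn": [0,0,0],"claw": 1},{"linear": [0,0,-1],"turn": [0,0,0],"claw": 1},{"linear": [0,0,-1],"turn": [0,0,0],"claw": 1},{"linear": [-1,0,-0.5],"turn": [0,0,0],"claw": 1},{"linear": [-1,0,0],"turn": [0,0,0],"claw": 1},{"linear": [-1,0,0],"turn": [0,0,0],"claw": 1},{"linear": [-1,0,0],"turn": [0,0,0],"claw": 1},{"linear": [0,0,0],"turn": [0,0,0],"claw": 1},{"linear": [0,0,0],"turn": [0,0,0],"claw": 1}])

```text
time: 16.57
position: [0.5233, -0.2866, 0.283]
tool_rot: [-2.536, -1.854, 0.0]
ft_force: [0.4, 0.9, 0.3]
grip_width: 0.002
```

```bash
python3 st.py; python3 pic.py top t2 170 70 430 265
```

```text
t 16.57 unit xyz mm [  15.3 -248.3  283. ] tool y angle vs unit x -0.23 z [-0.  0. -1.] F [0.4 0.9 0.3] 0.001817082425679677
```

View pics/t2.png

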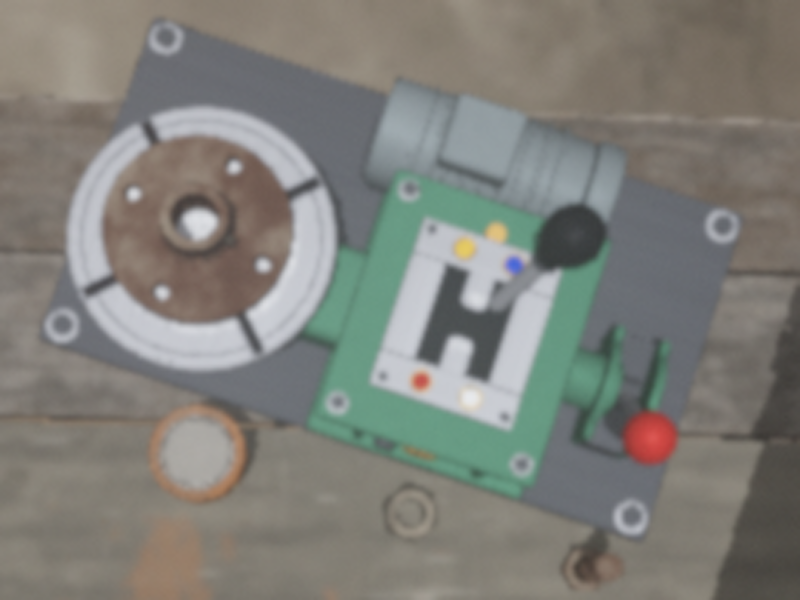

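The clutch knob is at crop (650,438), in front again, and the selector knob at (572,236), behind blue. The loose things look unmoved. I'll check the clutch knob number: its start was full pixel (380.8,212.1), and 0.08 rad would be about 10 mm.

```bash
python3 kn.py top 381.25 212.35 .172; python3 kn.py top 355.9 146.7 .187; python3 -c "
from bench import ctrl
print(ctrl.close_job())"
```

```text
unit mm [ -46.7 -126.5]
unit mm [ 54.7 -39.4]
the job is handed in; nothing more can be done
None
```

The turntable's speed change is done and the job is handed in; `close_job` gave no verdict. With closed fingers I pushed the clutch over, took the selector from red through neutral and home at the blue end (right slot, back), and pushed the clutch back in.

**Final checks (top camera, unit frame):**

| Check | Measured | Nominal |
|---|---|---|
| Clutch knob, x | -46.7 mm | -46 mm |
| Selector knob, x | 54.7 mm | 57 mm |
| Selector knob, y | -39.4 mm | -39 mm |

- **Selector:** it reads about 2 mm short along the slot. That is within camera accuracy and past the roughly 48 mm that the 0.27 rad limit needs.
- **Forces:** the wrist readings I saw at the end of each move stayed around 1–2 N. I did not see the peaks within a move.
- **Loose things and flange:** they looked unmoved in the last picture; I judged that by eye and did not measure them.
- **Robot:** the gripper is raised and well to the right of the unit, touching nothing. The last move ended at 16.6 s of the 64 s.

No check failed or disagreed.

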